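Twist the cutting-oil cup home in its holder and latch it

ROBOT

A 6-joint arm with a two-finger parallel gripper is mounted at the origin on the work surface. World frame = base frame: x ahead of the robot, y to its left, z up, the work surface at z = 0. Lengths are in m, angles in rad, forces in N, time in s.
With the tool pointing down it reaches from about 0.35 to 0.775 m from the base axis. Payload 5.5 kg.
Tool frame: the origin (TCP) lies midway between the tips of the shut fingers; the grasp point (between the pads) lies 19 mm behind it; z points along the fingers, x is the direction in which the jaws open and shut, and the axes are right-handed (so a half turn about z gives the same grasp; the last joint's range is limited). The gripper opens to 85 mm and grips with 20 to 120 N. Pads are 22 mm wide; open, the fingers measure 114 mm over their backs; the gripper's body (76 mm by 85 mm) begins 54 mm behind the grasp point. The pads swing forward as they close: fully open they stand 13 mm farther back than shut.
Start: joints at [1.208, 0.313, 0.046, 1.304, 0, 1.431], TCP at [0.127, 0.561, 0.231] pointing down, gripper open.
Joint ranges: [-2.76, 2.76], [-0.86, 1.69], [-1.03, 1.26], [-2.2, 2.34], [-1.47, 1.5], [-3.14, 3.14]. Speed limits (rad/s): [2.57, 2.57, 3.14, 3.14, 3.14, 3.14].

INTERFACE

Orientations are given as a unit quaternion [w, x, y, z].
In Python, from workcell import env gives the robot as it stands. The module is installed in compiled form; this text tells all that it offers.
- The arm moves only by the tool apply_moves, never from a script. Its argument "moves" is a list of rows, each a list of 3 entries, a list of its own where there are three numbers: the shift along the tool's x, y, z in cm, then the turn about the tool's z in degrees, then the opening, from 0 (shut) to 1 (fully open). In form: [[[x, y, z], yaw, gripper], ...]. A call has exactly 10 rows; each row is the pose to reach, as a shift and turn from the pose commanded when the call began, along the tool's axes at that moment; what a row does not reach only later rows make up. A row lasts 1/8 s, in which the tool goes at most 62.5 mm and 10.7 degrees, less where a joint would pass 70% of its speed; a pose out of reach is approached as far as the arm can. A call with a gripper value outside its range is refused whole. The fingers move at their own pace and stop on an object; "squeeze" is the grip in N (left out, the last holds). Time passes only in rows, so rows that repeat a pose let the fingers close, or fill a call up. It gives the time, the measured TCP pose, the force and the opening at its end, in the units of the state.
- env.get_state(): the state, without advancing time (a new reading comes with each control period).
- env.read_camera(name): name is "scene" or "top"; returns a dict with "pixels" (480x640x3 uint8, red, green, blue), "fov_y" (degrees; the focal length in pixels is half the picture's height over the tangent of half this angle, whatever the lens; pixels are square), "cx", "cy" (the principal point, pixels), "world_from_camera" (4x4, takes a point from camera to world coordinates). Camera axes: x right, y down, z forward; pixel columns grow to the right and rows downward; lengths in m; the calibration is good to about 2 mm. A picture is of the moment at which its call begins. There is no depth.
- env.hand_in(): hands the job in, once; it reports no verdict.
The state is a dict: "clock": time; "joint_pos": joint angles; "qvel": joint speeds; "tau": joint torques, N m; "tcp_pos": TCP position; "orientation": TCP orientation; "wrist_force": force on the tool from outside, world axes, zero at the start; "ft_torque": the same for the moment, N m; "finger_gap": finger opening in m.
Only numpy, scipy, OpenCV 4.12 (cv2) and the standard library are available. Lean on these libraries where they do the work, as an engineer would, in place of code of your own. Each camera call takes 0.05 s, during which the arm holds its last target.

TASK

Put the flanged aluminium cup into the sprung holder on the bench and work it down, twisting it under light pressure, until its flange sits flat on the holder's top all round; do not ram it - the holder must never be squashed down most of the way on its springs. Then swing the holder's latch fully over the flange and let go, leaving the other things on the bench where they are.

Things in the scene. Friction and masses are not known exactly. Their poses are not given: they have to be found in the camera images.
- cup: loose aluminium cup, 85 mm tall, 0.2-0.3 kg, standing on the bench. Origin: centre of its underside, z up its axis. Spigot below the flange: 49 mm diameter at the foot, 54 mm from 10 mm up. Flange: 76 mm diameter, from 36 to 41 mm. Above it the open cup body, 54 mm outer diameter, wall 3.5 mm, up to 85 mm, inner floor at 45 mm. Grip the body from outside, above the flange. Any yaw fits
- cup_seat (a point): point on the cup's axis at the flange's lower face, 36 mm above its underside; the cup is home when it meets socket_top. The spigot enters the socket freely for 8 mm, drags more and more until 24 mm deep, then evenly to 36 mm, where the flange meets the top face. It stays at any depth where it is left
- cup_rim (a point): centre of the cup's mouth, 85 mm above its underside. Pushed straight down into the socket the cup needs over 30 N, more than the holder may take; while twisted to and fro, about 1 rad for every 3 to 5 mm of descent, it goes down with about 5 to 15 N and 1 N m of torque
- socket_top (a point): centre of the flat top of the holder's round grey socket, 60 mm above the bench when unloaded; z up, x towards the latch's pivot. Socket: 88 mm outer diameter, through bore 59 mm. Six spring-loaded balls stand into the bore, three 6 mm and three 14 mm below the top, leaving 50 mm between them; each gives way radially and grips the spigot, and they centre the cup
- mount (a joint): how far the socket (with latch and cup) is pressed down on its springs, m: 0 unloaded and about 0 with the cup's weight alone, then about 3.2 N per mm, hard stop at 0.010; more than 0.007 (about 25 N) counts as rammed. It comes back up when released and cannot turn or tilt
- latch (a joint): turn-button latch on a vertical pivot 56 mm from the socket's axis, along socket_top's +x. rad: 0 open, 1.22 closed (hard stops); closing is clockwise seen from above. Stays where left (0.06 N m friction). Nose: flat, 26 mm from pivot to tip, 12 mm wide, lower face 8 mm above the socket's top, so it passes over the 5 mm flange only when the cup is home. Closed, it points at the socket's axis
- latch_pin (a point): centre of the top end of the latch's upright steel pin, 12 mm diameter, on the tail 45 mm from the pivot, opposite the nose. The pin reaches from 8 to 42 mm above the socket's top; its side is free to be pushed from 14 mm up (the 12 mm wide tail is below). In socket_top's frame it goes from x 71, y +42 mm (open) to x 101, y 0 mm (closed), on an arc about the pivot
- base: fixed square steel plate, 130 x 130 mm, 8 mm thick, under the holder; origin at the centre of its underside, on the socket's axis, x towards the latch's pivot
- tin: bystander: plain loose tin without a flange, 68 mm in diameter at the rim, 75 mm tall; origin at the centre of its underside
- spray: bystander: loose can with a cap, 56 mm in diameter, 160 mm tall; origin at the centre of its underside
- spanner: bystander: loose spanner lying flat, 190 mm long; origin near its middle
- tray: bystander: loose blue open tray, 160 x 110 mm, 45 mm tall; origin at the centre of its underside
Mind the look-alikes: they are no part of the job. Of the things that look like the base, the smallest one is meant.

How it is judged:
On the way:
1. the cup is home: its flange is down on the holder's top while the latch is still open (z of cup_seat in the frame of socket_top below 0.002 m and horizontal distance between cup_seat and socket_top below 0.005 m and angle between cup's own z axis and vertical below 0.05 rad and value of joint latch below 0.5 rad), for 0.2 s.
At the end, for the whole second after the job is handed in: The cup is in the holder, upright (within 0.05 rad) and centred (within 5 mm), its flange within 2 mm of the holder's top face; the latch is turned over the flange (at least 1.05 of its 1.22 rad); everything at rest (z of cup_seat in the frame of socket_top below 0.002 m and horizontal distance between cup_seat and socket_top below 0.005 m and angle between cup's own z axis and vertical below 0.05 rad and value of joint latch above 1.05 rad and linear speed of cup below 0.02 m/s and velocity of joint latch below 0.1 rad/s); the robot touches nothing.
It fails at once if the holder was squashed down more than 7 mm on its springs (value of joint mount above 0.007 m).
It fails at once if the tin was moved more than 30 mm (distance of tin from where it was at the start of the episode above 0.03 m).
It fails at once if the spray can was moved more than 30 mm (distance of spray from where it was at the start of the episode above 0.03 m).
It fails at once if the spanner was moved more than 30 mm (distance of spanner from where it was at the start of the episode above 0.03 m).
It fails at once if the tray was moved more than 30 mm (distance of tray from where it was at the start of the episode above 0.03 m).
It also fails if it takes over 72 s, if anything falls off the work surface, if the arm or the gripper's body presses on something with over 40 N, if the wrist force passes 120 N, or if a joint passes its speed limit or range.

## Working session

There is one attempt and no reset: what is moved stays moved. The work goes in short steps, Python scripts to look and compute and a tool call to move; the robot and the scene stay as the last step left them, time stands still between calls to the robot, and variables do not carry over. Pictures are saved under pics/ and viewed, and the job is handed in when it is done.

Besides the shell and the picture viewer there is one more tool, called after "Emit:" in YAML: its name, and indented under it one key for each argument. apply_moves: Moves the arm, as the interface text tells. Its arguments: {"type":"object","properties":{"moves":{"type":"array","items":{"type":"array"}},"squeeze":{"type":"number"}},"required":["moves"]}

```bash
mkdir -p pics; cat > h.py <<'E'
import numpy as np, cv2
from workcell import env
def cam(n,f=None):
    c=env.read_camera(n); 
    if f: cv2.imwrite('pics/'+f,cv2.cvtColor(c['pixels'],cv2.COLOR_RGB2BGR))
    return c
def f(c): return 240/np.tan(np.radians(c['fov_y'])/2)
def ray(c,u,v,z):
    T=np.array(c['world_from_camera']); d=T[:3,:3]@np.array([(u-c['cx'])/f(c),(v-c['cy'])/f(c),1]); o=T[:3,3]
    return o+d*(z-o[2])/d[2]
def proj(c,p):
    T=np.array(c['world_from_camera']); q=T[:3,:3].T@(np.array(p)-T[:3,3]); return q[0]/q[2]*f(c)+c['cx'],q[1]/q[2]*f(c)+c['cy']
def crop(c,u0,v0,u1,v1,s,fn):
    i=cv2.cvtColor(c['pixels'],cv2.COLOR_RGB2BGR)[v0:v1,u0:u1]
    cv2.imwrite('pics/'+fn,cv2.resize(i,None,fx=s,fy=s,interpolation=cv2.INTER_CUBIC))
E
python3 - <<'E'
from h import *
for n in('top','scene'):
    c=cam(n,n+'0.png'); print(n,c['fov_y'],c['cx'],c['cy'],np.round(c['world_from_camera'],3))
s=env.get_state(); print(s)
E
```

```text
top 45.02021507272842 321.1626410738488 235.3477070604643 [[ 0.005 -0.994  0.111  0.404]
 [-1.    -0.006 -0.003 -0.026]
 [ 0.003 -0.111 -0.994  1.572]
 [ 0.     0.     0.     1.   ]]
scene 46.40955039729485 321.0056626719455 233.88041105186437 [[ 0.053  0.806 -0.589  1.335]
 [ 0.999 -0.046  0.028 -0.064]
 [-0.005 -0.59  -0.808  1.135]
 [ 0.     0.     0.     1.   ]]
{'clock': 0.1, 'joint_pos': array([1.20841603e+00, 3.13904174e-01, 4.50523904e-02, 1.30357801e+00,
       3.75850503e-06, 1.43118079e+00]), 'qvel': array([ 0.00087322, -0.00361697,  0.00234592,  0.00054592, -0.00043145,
       -0.00191101]), 'tau': array([ 2.69803073e-03, -4.81724596e+01,  2.99245852e+01,  1.27570209e-02,
       -1.44819819e-04,  1.64955060e-05]), 'tcp_pos': array([0.12688351, 0.56034906, 0.23049361]), 'orientation': array([ 4.14364416e-04,  7.81321350e-01,  6.24128417e-01, -7.03815051e-04]), 'wrist_force': array([-0.35656031, -0.02567773,  0.4835466 ]), 'ft_torque': array([-0.03718937, -0.06652337, -0.02401902]), 'finger_gap': 0.08574763865281117}
```

View pics/top0.png

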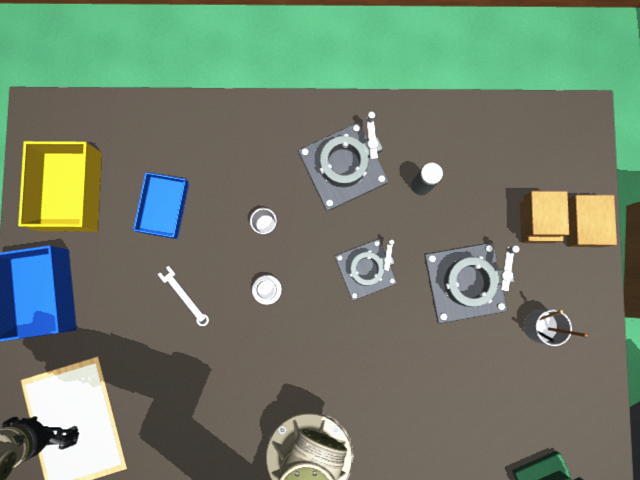

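View pics/scene0.png

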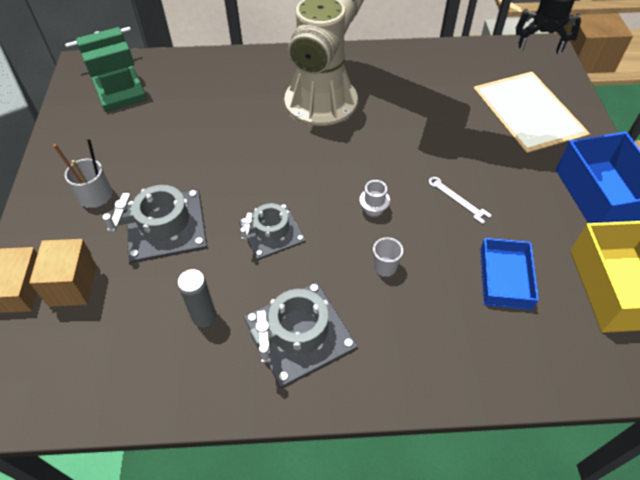

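The flanged cup is at top (266,290), scene (375,197). The smallest holder is at top (368,268), scene (271,222). The plain tin is at top (263,221). Next I'll enlarge both views.

```bash
python3 - <<'E'
from h import *
c=cam('top'); crop(c,236,230,416,320,4.4,'t1.png')
c=cam('scene'); crop(c,230,170,410,290,4.4,'s1.png')
E
```

```text
(no output)
```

View pics/t1.png

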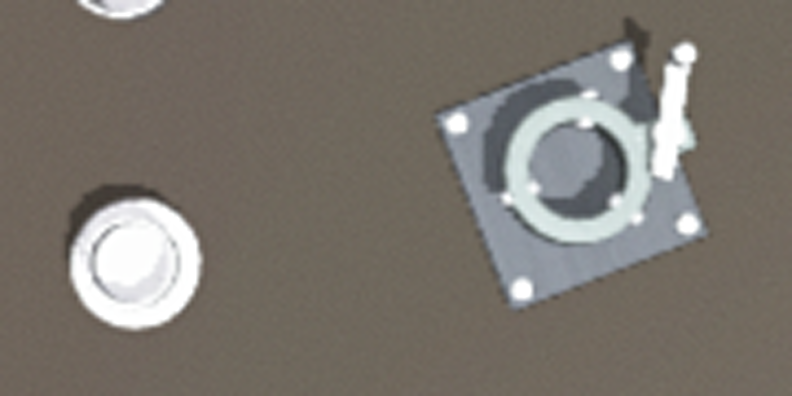

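View pics/s1.png

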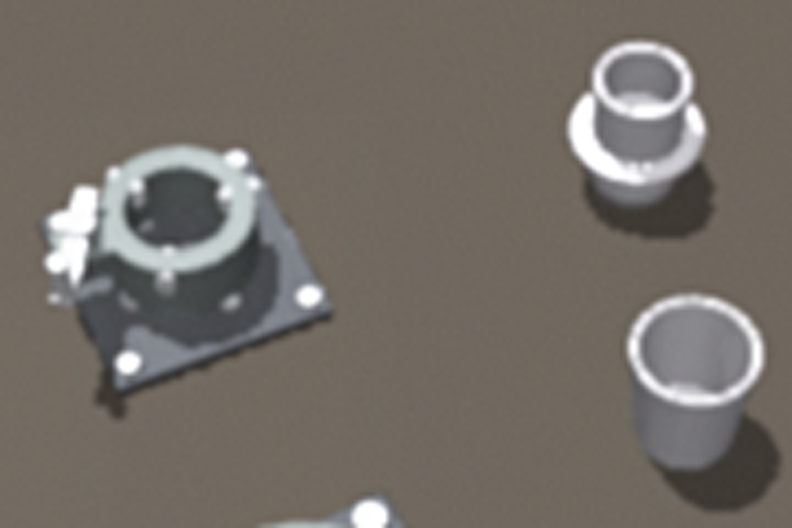

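```bash
python3 - <<'E'
from h import *
t=cam('top'); s=cam('scene')
T=lambda x,y,z: ray(t,236+(x+.5)/4.4-.5,230+(y+.5)/4.4-.5,z)
S=lambda x,y,z: ray(s,230+(x+.5)/4.4-.5,170+(y+.5)/4.4-.5,z)
np.set_printoptions(precision=4,suppress=True)
print('cup flange T',T(135.5,264,.041),'flange widths',T(202,264,.041)-T(69,264,.041))
print('cup rim T',T(135.5,261,.085)); print('cup rim S',S(643,80.5,.085))
print('flange S',S(637,122,.041), S(706,130,.041)-S(568,130,.041))
print('sock T',T(579,169,.06),T(652,169,.06)-T(506,169,.06)); print('sock S',S(181.5,209,.06),S(258,209,.06)-S(105,209,.06))
P=[T(*p,.008) for p in[(435,113),(630,42),(708,236),(514,309)]]
print('plate',np.mean(P,0),[np.linalg.norm(P[i]-P[i-1]) for i in range(4)])
for a,b in((1,0),(2,3)): d=P[a]-P[b]; print('ang x',np.degrees(np.arctan2(d[1],d[0])))
print('pin T',T(685,53,.102),'nose tip',T(663,180,.072))
# check via projections
c=T(579,169,.06)
print(ray(t,263,220,.075))
print(ray(t,431,173,.16))
E
```

```text
cup flange T [0.4301 0.1134 0.041 ] flange widths [ 0.0004 -0.0795  0.    ]
cup rim T [0.4311 0.1095 0.085 ]
cup rim S [0.4367 0.1146 0.085 ]
flange S [0.4303 0.1152 0.041 ] [0.0046 0.0792 0.    ]
sock T [ 0.4873 -0.1505  0.06  ] [ 0.0005 -0.0867  0.    ]
sock S [ 0.4938 -0.146   0.06  ] [0.0048 0.0845 0.    ]
plate [ 0.4867 -0.1503  0.008 ] [np.float64(0.1290522470189816), np.float64(0.12825570061099323), np.float64(0.12810141294121097), np.float64(0.1270576752517181)]
ang x -69.64972470024126
ang x -69.23479004158669
pin T [ 0.5526 -0.2087  0.102 ] nose tip [ 0.4805 -0.1989  0.072 ]
[0.6102 0.1221 0.075 ]
[ 0.7187 -0.3016  0.16  ]
```

```bash
cat > ov.py <<'E'
from h import *
def circ(p,r,z): 
    a=np.linspace(0,2*np.pi,73); return np.c_[p[0]+r*np.cos(a),p[1]+r*np.sin(a),0*a+z]
def draw(c,box,s,curves,fn):
    u0,v0,u1,v1=box
    i=cv2.cvtColor(c['pixels'],cv2.COLOR_RGB2BGR)[v0:v1,u0:u1]; i=cv2.resize(i,None,fx=s,fy=s,interpolation=cv2.INTER_CUBIC)
    for k,cv in enumerate(curves):
        q=np.array([proj(c,p) for p in cv]); q=(q-[u0,v0]+.5)*s-.5
        cv2.polylines(i,[np.round(q*8).astype(int)],False,[(0,0,255),(0,255,0),(255,0,255),(0,255,255),(255,80,0)][k%5],1,cv2.LINE_AA,3)
    cv2.imwrite('pics/'+fn,i)
def hold(sp,th):
    x=np.array([np.cos(th),np.sin(th)]); y=np.array([-x[1],x[0]])
    L=lambda a,b,z:np.r_[np.array(sp)+a*x+b*y,z]
    sq=np.array([L(a*.065,b*.065,.008) for a,b in((1,1),(1,-1),(-1,-1),(-1,1),(1,1))])
    return [circ(sp,.044,.06),circ(sp,.0295,.06),sq,circ(L(.071,.042,.1)[:2],.006,.102)]
E
python3 - <<'E'
from ov import *
t=cam('top'); s=cam('scene')
C=(.4305,.114); S=(.489,-.149); cur=[circ(C,.038,.041),circ(C,.027,.085)]+hold(S,np.radians(-69.4))
draw(t,(236,230,416,320),4.4,cur,'t2.png'); draw(s,(230,170,410,270),4.4,cur,'s2.png')
E
```

```text
(no output)
```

View pics/t2.png

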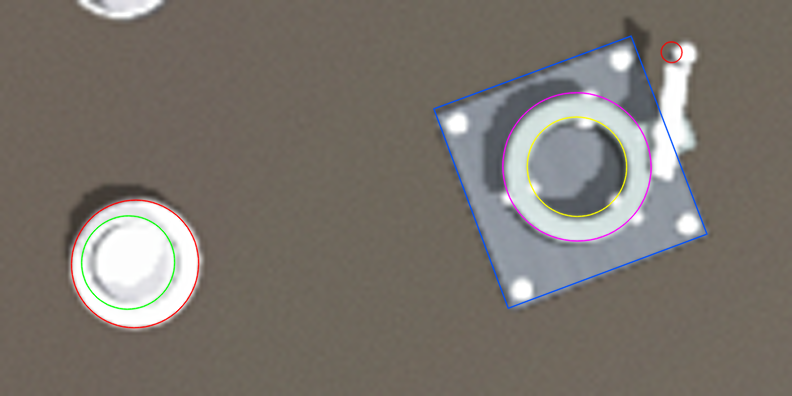

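View pics/s2.png

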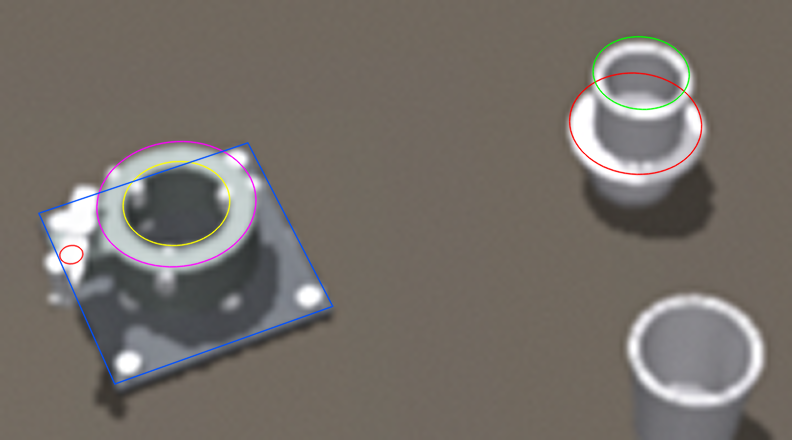

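The overlays agree to about 2–4 mm between the two cameras. The pin is at top crop (685,53), slightly past nominal open. I'll go above the cup with the jaws along the holder's y axis.

```bash
cat >> h.py <<'E'
from scipy.spatial.transform import Rotation as Ro
def st():
    s=env.get_state(); q=s['orientation']; R=Ro.from_quat([q[1],q[2],q[3],q[0]]).as_matrix(); return s,R
def plan(p,yaw=None):
    s,R=st(); d=R.T@(np.array(p)-s['tcp_pos'])*100; y=np.degrees(np.arctan2(R[1,0],R[0,0]))
    print('shift cm',np.round(d,2),'yaw now',round(y,1),'turn',None if yaw is None else round(y-yaw,1),'tcp',np.round(s['tcp_pos'],4),'tilt',np.round(R[:,2],3),'t',s['clock'])
E
python3 -c "
from h import *
plan([.4315,.1145,.16],20.6)"
```

```text
shift cm [-36.8   39.55   7.12] yaw now 77.2 turn 56.6 tcp [0.1271 0.5608 0.2312] tilt [-0. -0. -1.] t 0.4
```

Emit:
apply_moves:
  moves:
    - [[-4,4.3,0.5],6,1]
    - [[-8,8.6,1],12,1]
    - [[-12,12.9,1.5],18,1]
    - [[-16,17.2,2],24,1]
    - [[-20,21.5,2.5],30,1]
    - [[-24,25.8,3],36,1]
    - [[-28,30.1,4],42,1]
    - [[-32,34.4,5],48,1]
    - [[-36,38.7,6],54,1]
    - [[-36.8,39.55,7.1],56.6,1]
  squeeze: 80

```text
clock: 1.65
tcp_pos: [0.4336, 0.1119, 0.1602]
orientation: [0.0, 0.984, 0.176, 0.001]
wrist_force: [-0.2, 0.3, -0.4]
finger_gap: 0.0852
```

```bash
python3 - <<'E'
from ov import *
plan([.4315,.1145,.16],20.6)
t=cam('top'); s=cam('scene')
C=(.4315,.1145); cur=[circ(C,.038,.041),circ(C,.027,.085)]
draw(t,(190,220,340,330),5,cur,'t3.png'); draw(s,(300,110,450,230),5,cur,'s3.png')
E
```

```text
shift cm [-0.11 -0.32  0.02] yaw now 20.2 turn -0.4 tcp [0.4336 0.1119 0.1602] tilt [ 0.002 -0.    -1.   ] t 1.65
```

View pics/t3.png

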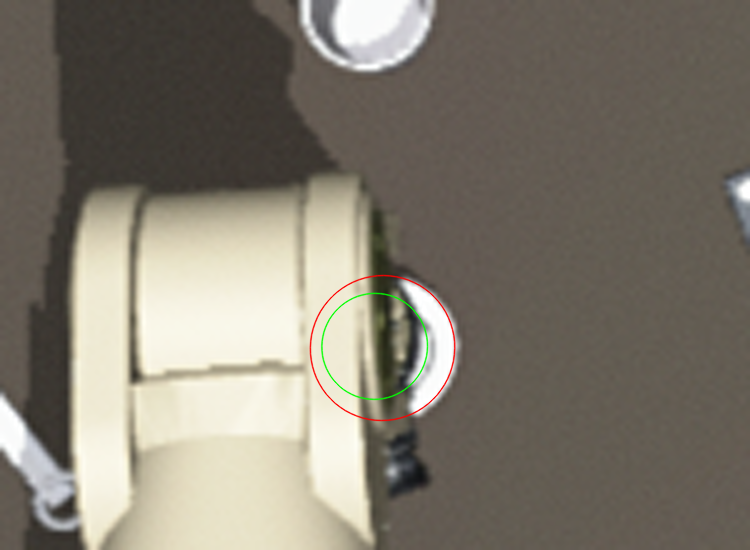

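View pics/s3.png

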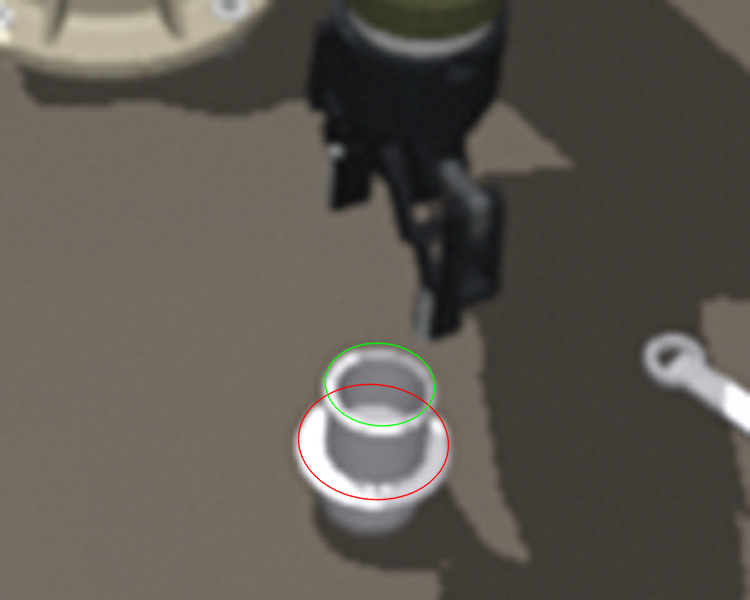

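Emit:
apply_moves:
  moves:
    - [[-0.1,-0.3,0],0,1]
    - [[-0.1,-0.3,1.5],0,1]
    - [[-0.1,-0.3,3],0,1]
    - [[-0.1,-0.3,4.5],0,1]
    - [[-0.1,-0.3,6],0,1]
    - [[-0.1,-0.3,7],0,1]
    - [[-0.1,-0.3,8],0,1]
    - [[-0.1,-0.3,8.5],0,1]
    - [[-0.1,-0.3,8.5],0,1]
    - [[-0.1,-0.3,8.5],0,1]

```text
clock: 3.0
tcp_pos: [0.4298, 0.117, 0.0756]
orientation: [-0.0, 0.984, 0.179, 0.0]
wrist_force: [-0.4, -0.4, -0.5]
finger_gap: 0.0854
```

```bash
python3 - <<'E'
from ov import *
plan([.4315,.1145,.046],20.6)
print(env.get_state()['wrist_force'])
s=cam('scene')
C=(.4315,.1145); cur=[circ(C,.038,.041),circ(C,.027,.085)]
draw(s,(310,130,430,230),6,cur,'s4.png')
plan([.4315,.1145,.046],20.6)
E
```

```text
shift cm [0.07 0.29 2.96] yaw now 20.6 turn 0.0 tcp [0.4298 0.117  0.0756] tilt [ 0.001  0.    -1.   ] t 3.0
[-0.35907325 -0.42611332 -0.52352598]
shift cm [0.07 0.29 2.96] yaw now 20.6 turn 0.0 tcp [0.4298 0.1169 0.0756] tilt [ 0.001  0.    -1.   ] t 3.05
```

View pics/s4.png

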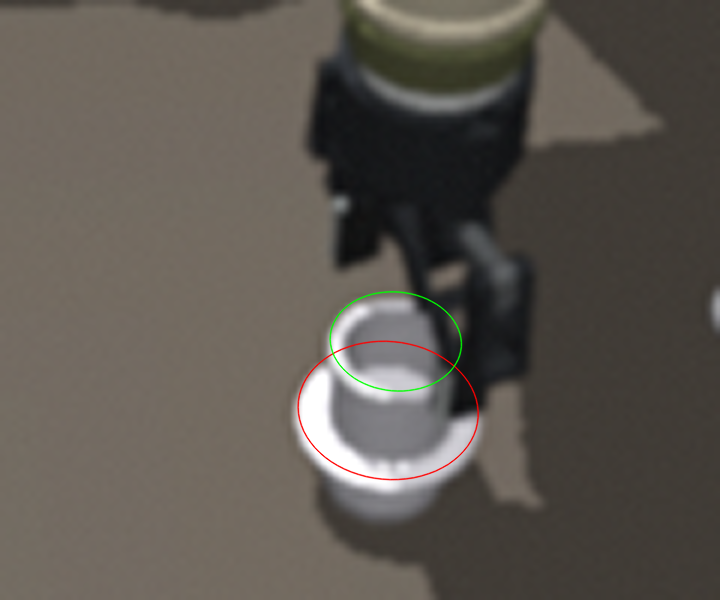

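Emit:
apply_moves:
  moves:
    - [[0.07,0.3,0.7],0,1]
    - [[0.07,0.3,1.4],0,1]
    - [[0.07,0.3,2.1],0,1]
    - [[0.07,0.3,2.8],0,1]
    - [[0.07,0.3,2.9],0,1]
    - [[0.07,0.3,2.9],0,0.2]
    - [[0.07,0.3,2.9],0,0.2]
    - [[0.07,0.3,2.9],0,0.2]
    - [[0.07,0.3,2.9],0,0.2]
    - [[0.07,0.3,2.9],0,0.2]

```text
clock: 4.3
tcp_pos: [0.4318, 0.1146, 0.047]
orientation: [-0.0, 0.984, 0.179, 0.001]
wrist_force: [-1.9, 0.7, 5.7]
finger_gap: 0.0518
```

```bash
python3 - <<'E'
from ov import *
plan([.4315,.1145,.046],20.6)
x=env.get_state(); print(x['wrist_force'],x['ft_torque'],x['finger_gap'])
s=cam('scene')
C=(.4315,.1145); cur=[circ(C,.038,.041),circ(C,.027,.085)]
draw(s,(310,130,430,230),6,cur,'s5.png')
E
```

```text
shift cm [-0.03 -0.    0.1 ] yaw now 20.6 turn 0.0 tcp [0.4318 0.1146 0.047 ] tilt [ 0.001  0.    -1.   ] t 4.3
[-1.94892195  0.7190982   5.74533029] [-0.00373826  0.32194192 -0.02413888] 0.051803908761127754
```

View pics/s5.png

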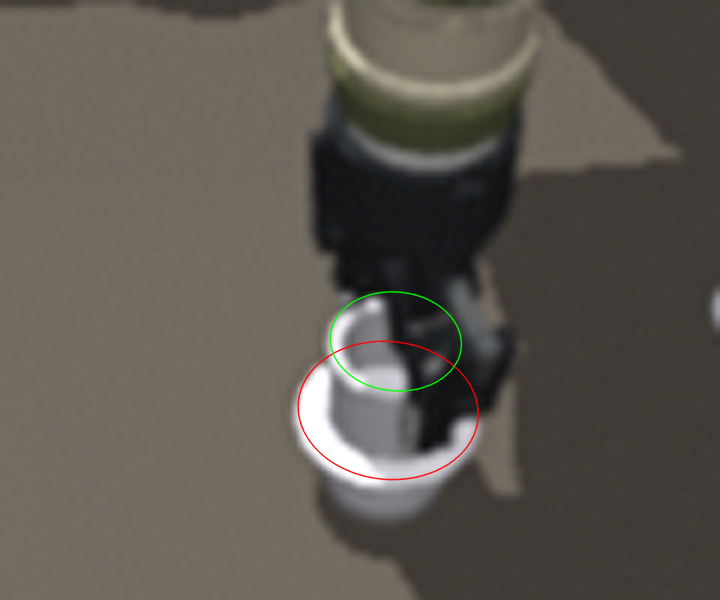

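```bash
python3 -c "
from h import *
plan([.490,-.1487,.147],20.6)"
```

```text
shift cm [ -3.81  26.69 -10.  ] yaw now 20.6 turn 0.0 tcp [0.4318 0.1145 0.047 ] tilt [ 0.001  0.    -1.   ] t 4.35
```

Emit:
apply_moves:
  moves:
    - [[0,0,-3],0,0.2]
    - [[0,0,-6.5],0,0.2]
    - [[-0.3,2,-10],0,0.2]
    - [[-0.9,6.3,-10],0,0.2]
    - [[-1.5,10.6,-10],0,0.2]
    - [[-2.1,14.9,-10],0,0.2]
    - [[-2.7,19.2,-10],0,0.2]
    - [[-3.3,23.5,-10],0,0.2]
    - [[-3.7,26,-10],0,0.2]
    - [[-3.8,26.7,-10],0,0.2]

```text
clock: 5.6
tcp_pos: [0.4896, -0.1502, 0.1456]
orientation: [-0.0, 0.984, 0.178, -0.0]
wrist_force: [-0.7, -0.9, -3.0]
finger_gap: 0.0518
```

Emit:
apply_moves:
  moves:
    - [[0,0,0],0,0.2]
    - [[0,0,0],0,0.2]
    - [[0,0,0],0,0.2]
    - [[0,0,0],0,0.2]
    - [[0,0,0.5],0,0.2]
    - [[0,0,1],0,0.2]
    - [[0,0,1.5],0,0.2]
    - [[0,0,2],0,0.2]
    - [[0,0,2],0,0.2]
    - [[0,0,2],0,0.2]

```text
clock: 6.85
tcp_pos: [0.4898, -0.1489, 0.1263]
orientation: [-0.0, 0.984, 0.179, 0.0]
wrist_force: [0.1, 0.4, -2.6]
finger_gap: 0.0521
```

```bash
python3 - <<'E'
from ov import *
plan([.490,-.1487,.127],20.6)
x=env.get_state(); print(x['wrist_force'],x['ft_torque'],x['finger_gap'])
t=cam('top'); s=cam('scene')
p=x['tcp_pos']; S=(.490,-.1487)
cur=hold(S,np.radians(-69.4))+[circ(p,.001,.1)]+[circ(p,.038,p[2]-.047+.041),circ(p,.027,p[2]-.047+.085),circ(p,.0245,p[2]-.047)]
draw(t,(310,215,440,315),6,cur,'t6.png'); draw(s,(200,130,330,250),5,cur,'s6.png'); crop(s,200,130,330,250,5,'s6r.png')
E
```

```text
shift cm [ 0.03 -0.01 -0.07] yaw now 20.6 turn 0.0 tcp [ 0.4898 -0.1489  0.1263] tilt [ 0.  0. -1.] t 6.85
[ 0.13282868  0.42449277 -2.60475049] [-0.01613572 -0.01106611 -0.03573256] 0.0520794348542846
```

View pics/t6.png

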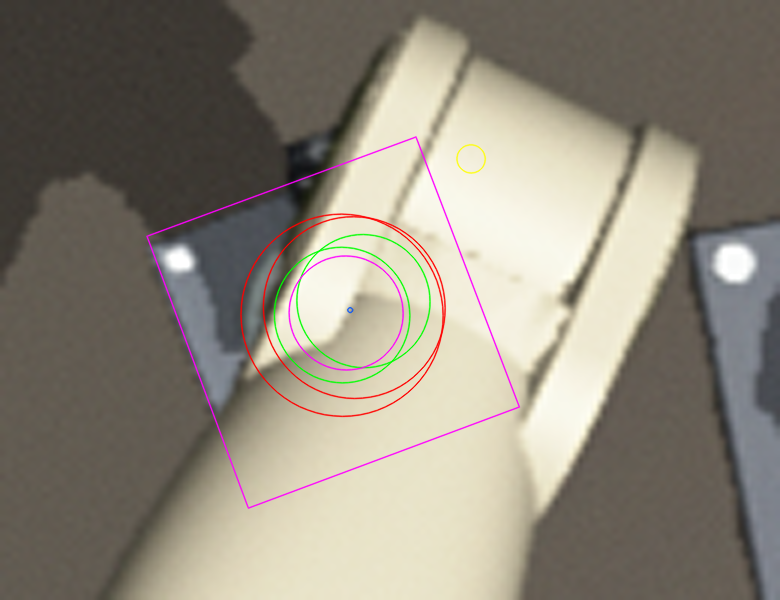

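View pics/s6.png

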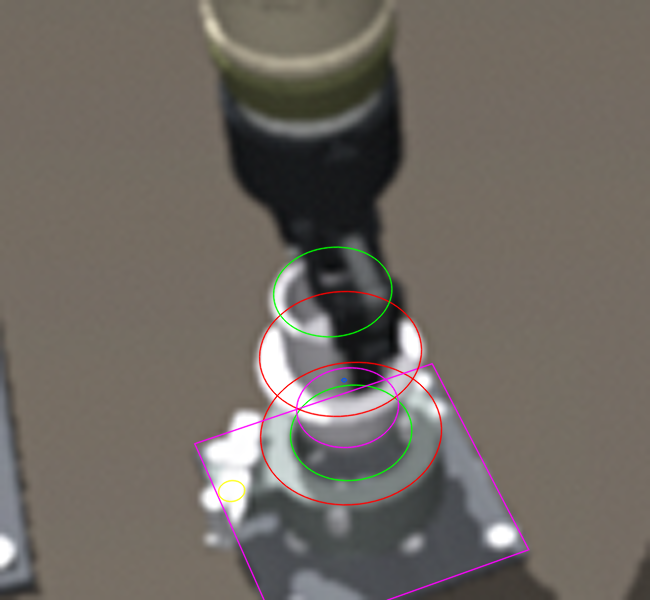

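View pics/s6r.png

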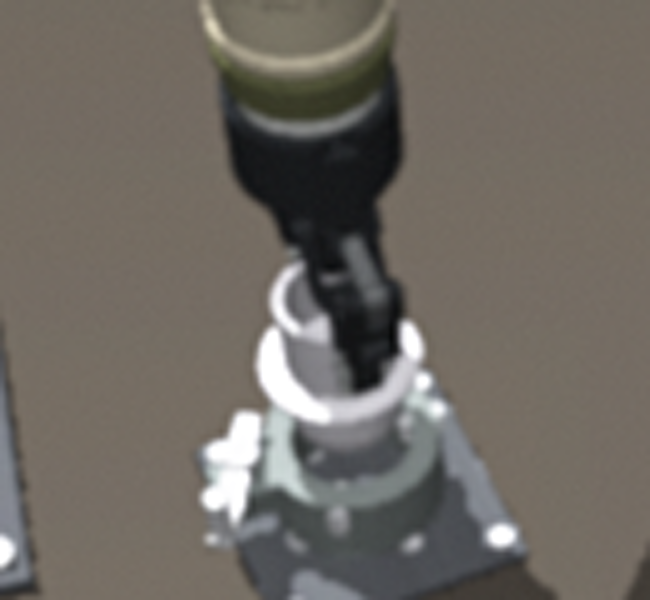

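Emit:
apply_moves:
  moves:
    - [[0,0,0.6],0,0.2]
    - [[0,0,1.2],0,0.2]
    - [[0,0,1.6],0,0.2]
    - [[0,0,2],0,0.2]
    - [[0,0,2.3],0,0.2]
    - [[0,0,2.6],0,0.2]
    - [[0,0,2.6],0,0.2]
    - [[0,0,2.6],0,0.2]
    - [[0,0,2.6],0,0.2]
    - [[0,0,2.6],0,0.2]
  squeeze: 100

```text
clock: 8.2
tcp_pos: [0.4891, -0.1486, 0.1]
orientation: [-0.0, 0.984, 0.179, -0.001]
wrist_force: [-2.4, -0.1, -3.3]
finger_gap: 0.0516
```

```bash
python3 - <<'E'
from ov import *
plan([.490,-.1487,.1],20.6)
x=env.get_state(); print(x['wrist_force'],x['ft_torque'],x['finger_gap'])
s=cam('scene'); crop(s,220,150,320,250,6,'s7.png')
E
```

```text
shift cm [ 0.08  0.05 -0.  ] yaw now 20.6 turn 0.0 tcp [ 0.4891 -0.1486  0.1   ] tilt [-0.001  0.001 -1.   ] t 8.2
[-2.39750196 -0.1126224  -3.25298227] [ 0.17226342  0.96223438 -0.00494841] 0.0516240506115864
```

View pics/s7.png

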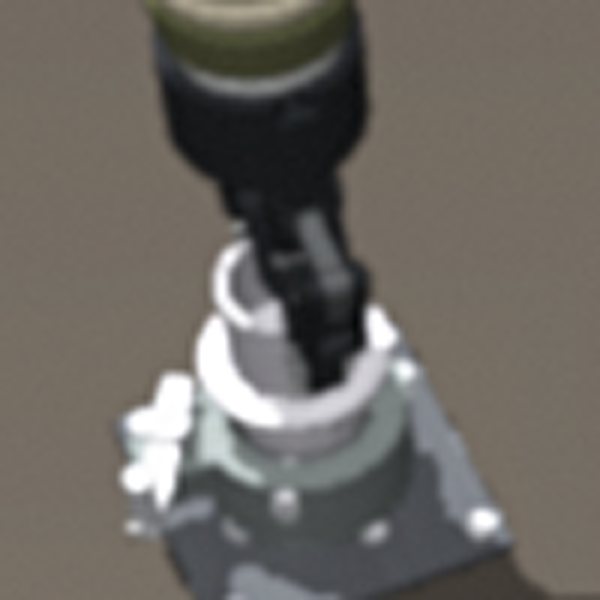

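Emit:
apply_moves:
  moves:
    - [[-0.14,-0.05,0],0,0.2]
    - [[-0.14,-0.05,0.05],10,0.2]
    - [[-0.14,-0.05,0.1],20,0.2]
    - [[-0.14,-0.05,0.15],30,0.2]
    - [[-0.14,-0.05,0.2],40,0.2]
    - [[-0.14,-0.05,0.25],50,0.2]
    - [[-0.14,-0.05,0.3],40,0.2]
    - [[-0.14,-0.05,0.35],30,0.2]
    - [[-0.14,-0.05,0.4],20,0.2]
    - [[-0.14,-0.05,0.45],10,0.2]

```text
clock: 9.5
tcp_pos: [0.4889, -0.1491, 0.0965]
orientation: [0.0, 0.995, 0.095, 0.001]
wrist_force: [-0.2, 3.8, 0.1]
finger_gap: 0.052
```

```bash
python3 - <<'E'
from ov import *
plan([.490,-.1487,.1],20.6)
x=env.get_state(); print(x['wrist_force'],x['ft_torque'],x['finger_gap'],x['joint_pos'][5])
E
```

```text
shift cm [ 0.12 -0.02 -0.35] yaw now 11.0 turn -9.6 tcp [ 0.4889 -0.1491  0.0965] tilt [ 0.002 -0.001 -1.   ] t 9.5
[-0.2499249   3.83354867  0.11265706] [ 0.69400666 -0.10092687  0.09592661] 0.0520219677858097 0.9263179764244664
```

Emit:
apply_moves:
  moves:
    - [[0,-0.07,0.05],-10,0.2]
    - [[0,-0.07,0.1],-20,0.2]
    - [[0,-0.07,0.16],-30,0.2]
    - [[0,-0.07,0.22],-40,0.2]
    - [[0,-0.07,0.28],-50,0.2]
    - [[0,-0.07,0.34],-60,0.2]
    - [[0,-0.07,0.4],-50,0.2]
    - [[0,-0.07,0.46],-40,0.2]
    - [[0,-0.07,0.52],-30,0.2]
    - [[0,-0.07,0.58],-20,0.2]

```text
clock: 10.75
tcp_pos: [0.4891, -0.1491, 0.0916]
orientation: [0.001, 0.965, 0.262, 0.001]
wrist_force: [-4.0, -0.2, 5.4]
finger_gap: 0.052
```

```bash
python3 - <<'E'
from ov import *
plan([.490,-.1487,.1],20.6)
x=env.get_state(); print(x['wrist_force'],x['ft_torque'],x['finger_gap'],x['joint_pos'][5])
s=cam('scene'); crop(s,220,150,320,250,6,'s8.png')
E
```

```text
shift cm [ 0.09  0.01 -0.84] yaw now 30.3 turn 9.7 tcp [ 0.4891 -0.1491  0.0916] tilt [ 0.003 -0.002 -1.   ] t 10.75
[-4.01943823 -0.17162483  5.43838611] [0.06700515 0.75736345 0.26559566] 0.05203556556437322 0.5889883881173581
```

View pics/s8.png

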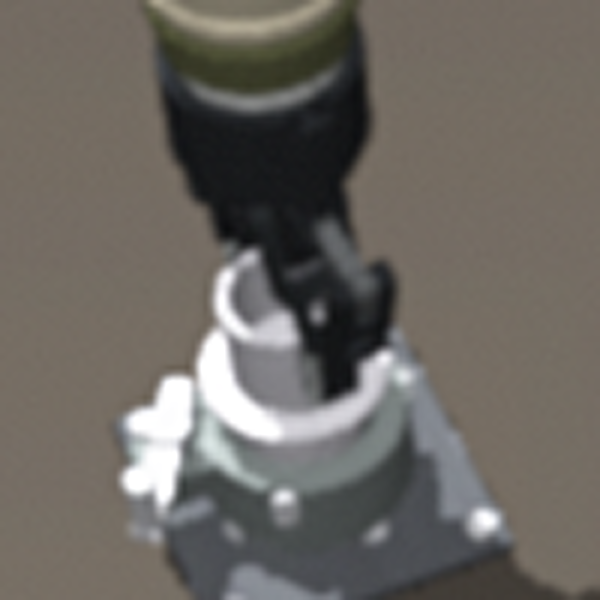

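Emit:
apply_moves:
  moves:
    - [[-0.06,-0.03,0.05],10,0.2]
    - [[-0.06,-0.03,0.1],20,0.2]
    - [[-0.06,-0.03,0.15],30,0.2]
    - [[-0.06,-0.03,0.2],40,0.2]
    - [[-0.06,-0.03,0.25],50,0.2]
    - [[-0.06,-0.03,0.3],60,0.2]
    - [[-0.06,-0.03,0.35],50,0.2]
    - [[-0.06,-0.03,0.4],40,0.2]
    - [[-0.06,-0.03,0.45],30,0.2]
    - [[-0.06,-0.03,0.5],20,0.2]

```text
clock: 12.05
tcp_pos: [0.4886, -0.149, 0.0863]
orientation: [0.001, 0.995, 0.095, 0.001]
wrist_force: [-2.2, 0.7, 2.1]
finger_gap: 0.0518
```

```bash
python3 - <<'E'
from ov import *
plan([.490,-.1487,.1],20.6)
x=env.get_state(); print(x['wrist_force'],x['ft_torque'],x['finger_gap'],x['joint_pos'][5])
E
```

```text
shift cm [ 0.15 -0.   -1.37] yaw now 10.9 turn -9.7 tcp [ 0.4886 -0.149   0.0863] tilt [ 0.003 -0.002 -1.   ] t 12.05
[-2.19330743  0.72084669  2.14142231] [ 0.32772146  0.25321164 -0.51718108] 0.051812084657763456 0.9274618592827686
```

Emit:
apply_moves:
  moves:
    - [[-0.05,0,0.06],-10,0.2]
    - [[-0.05,0,0.12],-20,0.2]
    - [[-0.05,0,0.18],-30,0.2]
    - [[-0.05,0,0.24],-40,0.2]
    - [[-0.05,0,0.3],-50,0.2]
    - [[-0.05,0,0.36],-60,0.2]
    - [[-0.05,0,0.42],-50,0.2]
    - [[-0.05,0,0.48],-40,0.2]
    - [[-0.05,0,0.54],-30,0.2]
    - [[-0.05,0,0.6],-20,0.2]

```text
clock: 13.3
tcp_pos: [0.4887, -0.149, 0.0806]
orientation: [0.001, 0.965, 0.262, 0.002]
wrist_force: [-2.0, 1.2, 4.0]
finger_gap: 0.0517
```

```bash
python3 - <<'E'
from ov import *
plan([.490,-.1487,.1],20.6)
x=env.get_state(); print(x['wrist_force'],x['ft_torque'],x['finger_gap'],x['joint_pos'][5])
E
```

```text
shift cm [ 0.13  0.05 -1.94] yaw now 30.4 turn 9.8 tcp [ 0.4887 -0.149   0.0806] tilt [ 0.004 -0.002 -1.   ] t 13.3
[-1.95432412  1.21192457  3.95851313] [0.26315552 0.50132261 0.76008412] 0.051725324228718686 0.586771095707892
```

Emit:
apply_moves:
  moves:
    - [[-0.03,0,0.05],10,0.2]
    - [[-0.03,0,0.1],20,0.2]
    - [[-0.03,0,0.15],30,0.2]
    - [[-0.03,0,0.2],40,0.2]
    - [[-0.03,0,0.25],50,0.2]
    - [[-0.03,0,0.3],60,0.2]
    - [[-0.03,0,0.35],50,0.2]
    - [[-0.03,0,0.4],40,0.2]
    - [[-0.03,0,0.45],30,0.2]
    - [[-0.03,0,0.5],20,0.2]

```text
clock: 14.55
tcp_pos: [0.4886, -0.1491, 0.0752]
orientation: [0.001, 0.995, 0.095, 0.002]
wrist_force: [-1.4, 1.2, -0.6]
finger_gap: 0.0515
```

```bash
python3 - <<'E'
from ov import *
plan([.490,-.1487,.1],20.6)
x=env.get_state(); print(x['wrist_force'],x['ft_torque'],x['finger_gap'],x['joint_pos'][5])
s=cam('scene'); crop(s,220,150,320,250,6,'s9.png')
E
```

```text
shift cm [ 0.15 -0.01 -2.48] yaw now 10.9 turn -9.7 tcp [ 0.4886 -0.1491  0.0752] tilt [ 0.004 -0.001 -1.   ] t 14.55
[-1.40988419  1.23970522 -0.61850207] [ 0.2443737   0.22507842 -0.74233045] 0.05149824807016709 0.9269699555904606
```

View pics/s9.png

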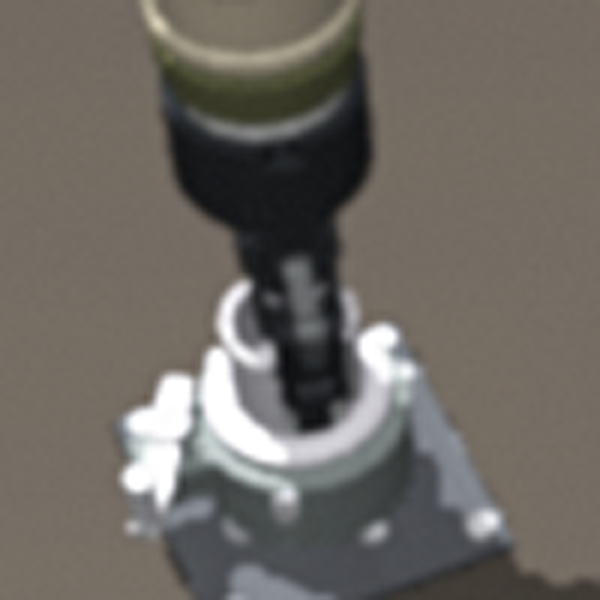

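Emit:
apply_moves:
  moves:
    - [[-0.03,0,0.05],-10,0.2]
    - [[-0.03,0,0.1],-20,0.2]
    - [[-0.03,0,0.15],-30,0.2]
    - [[-0.03,0,0.2],-40,0.2]
    - [[-0.03,0,0.25],-50,0.2]
    - [[-0.03,0,0.3],-60,0.2]
    - [[-0.03,0,0.35],-50,0.2]
    - [[-0.03,0,0.4],-40,0.2]
    - [[-0.03,0,0.45],-30,0.2]
    - [[-0.03,0,0.5],-20,0.2]

```text
clock: 15.85
tcp_pos: [0.4888, -0.1495, 0.0705]
orientation: [0.002, 0.965, 0.261, 0.002]
wrist_force: [0.5, 0.2, 2.4]
finger_gap: 0.0516
```

```bash
python3 - <<'E'
from ov import *
plan([.490,-.1487,.1],20.6)
x=env.get_state(); print(x['wrist_force'],x['ft_torque'],x['finger_gap'],x['joint_pos'][5])
E
```

```text
shift cm [ 0.16  0.01 -2.95] yaw now 30.3 turn 9.7 tcp [ 0.4888 -0.1495  0.0705] tilt [ 0.005 -0.002 -1.   ] t 15.85
[0.49587171 0.2361989  2.35756944] [0.02781619 0.16204493 0.90285741] 0.05164832303321183 0.588191044910383
```

Emit:
apply_moves:
  moves:
    - [[0,0,0.04],10,0.2]
    - [[0,0,0.08],20,0.2]
    - [[0,0,0.12],30,0.2]
    - [[0,0,0.16],40,0.2]
    - [[0,0,0.2],50,0.2]
    - [[0,0,0.23],40,0.2]
    - [[0,0,0.26],30,0.2]
    - [[0,0,0.28],20,0.2]
    - [[0,0,0.28],10,0.2]
    - [[0,0,0.28],10,0.2]

```text
clock: 17.1
tcp_pos: [0.4884, -0.1488, 0.0684]
orientation: [0.001, 0.984, 0.179, 0.002]
wrist_force: [-1.3, 3.9, 9.7]
finger_gap: 0.052
```

```bash
python3 - <<'E'
from ov import *
plan([.490,-.1487,.1],20.6)
x=env.get_state(); print(x['wrist_force'],x['ft_torque'],x['finger_gap'],x['joint_pos'][5])
s=cam('scene'); crop(s,220,150,320,250,6,'s10.png')
E
```

```text
shift cm [ 0.16  0.05 -3.16] yaw now 20.6 turn 0.0 tcp [ 0.4884 -0.1488  0.0684] tilt [ 0.005 -0.001 -1.   ] t 17.1
[-1.2844203   3.85223818  9.7449945 ] [0.51596003 0.79811915 0.28612568] 0.05196671764338634 0.7567058837756487
```

View pics/s10.png

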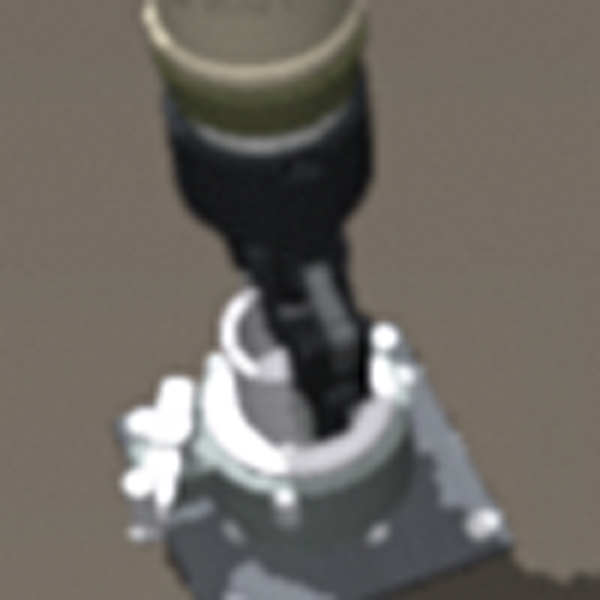

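Emit:
apply_moves:
  moves:
    - [[0,0,0.03],-10,0.2]
    - [[0,0,0.06],-20,0.2]
    - [[0,0,0.06],-30,0.2]
    - [[0,0,0.06],-40,0.2]
    - [[0,0,0.06],-40,0.2]
    - [[0,0,0.06],-30,0.2]
    - [[0,0,0.06],-20,0.2]
    - [[0,0,0.06],-10,0.2]
    - [[0,0,0.06],0,0.2]
    - [[0,0,0.06],0,0.2]

```text
clock: 18.4
tcp_pos: [0.4893, -0.1495, 0.0682]
orientation: [0.002, 0.984, 0.177, 0.003]
wrist_force: [-1.2, 2.6, 9.1]
finger_gap: 0.0516
```

```bash
python3 - <<'E'
from ov import *
plan([.490,-.1487,.1],20.6)
x=env.get_state(); print(x['wrist_force'],x['ft_torque'],x['finger_gap'],x['joint_pos'][5])
E
```

```text
shift cm [ 0.11 -0.04 -3.18] yaw now 20.4 turn -0.2 tcp [ 0.4893 -0.1495  0.0682] tilt [ 0.006 -0.002 -1.   ] t 18.4
[-1.24312593  2.5964388   9.14134122] [ 0.44129641  0.62097197 -0.0238102 ] 0.05163338783101657 0.760691570605493
```

Emit:
apply_moves:
  moves:
    - [[0,0,0.03],10,0.2]
    - [[0,0,0.06],20,0.2]
    - [[0,0,0.09],30,0.2]
    - [[0,0,0.12],40,0.2]
    - [[0,0,0.12],50,0.2]
    - [[0,0,0.12],40,0.2]
    - [[0,0,0.12],30,0.2]
    - [[0,0,0.12],20,0.2]
    - [[0,0,0.12],10,0.2]
    - [[0,0,0.12],0,0.2]

```text
clock: 19.65
tcp_pos: [0.4884, -0.1484, 0.067]
orientation: [0.0, 0.984, 0.18, 0.002]
wrist_force: [-3.7, 5.9, 14.4]
finger_gap: 0.0518
```

```bash
python3 - <<'E'
from ov import *
plan([.490,-.1487,.1],20.6)
x=env.get_state(); print(x['wrist_force'],x['ft_torque'],x['finger_gap'],x['joint_pos'][5])
s=cam('scene'); crop(s,220,150,320,250,6,'s11.png')
E
```

```text
shift cm [ 0.15  0.09 -3.29] yaw now 20.7 turn 0.1 tcp [ 0.4884 -0.1484  0.067 ] tilt [ 0.005  0.    -1.   ] t 19.65
[-3.74949146  5.85520653 14.41899932] [ 1.04714847  1.16556323 -1.03885623] 0.05181136861988026 0.7553445271224898
```

View pics/s11.png

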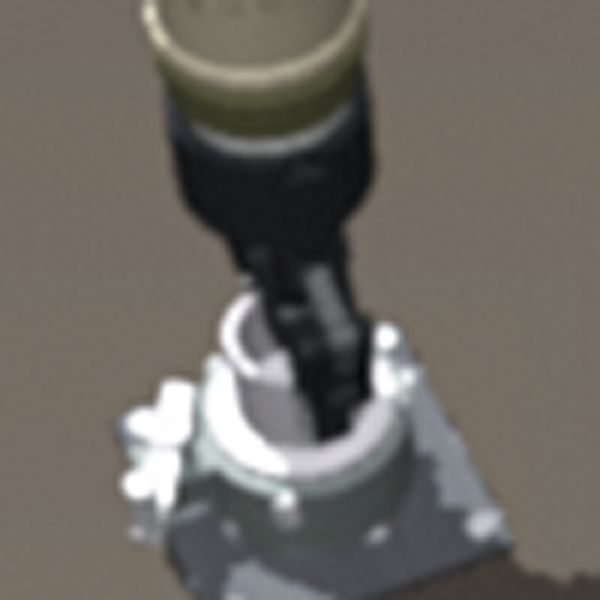

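Force now rises with the spring rate (about 4 N/mm), so the flange is down. I'll relax the pressure, open and lift.

Emit:
apply_moves:
  moves:
    - [[0,0,-0.15],0,0.2]
    - [[0,0,-0.3],0,0.2]
    - [[0,0,-0.4],0,0.2]
    - [[0,0,-0.4],0,0.2]
    - [[0,0,-0.4],0,1]
    - [[0,0,-0.4],0,1]
    - [[0,0,-0.4],0,1]
    - [[0,0,-0.4],0,1]
    - [[0,0,-0.4],0,1]
    - [[0,0,-0.4],0,1]

```text
clock: 20.95
tcp_pos: [0.4864, -0.1485, 0.0683]
orientation: [-0.0, 0.984, 0.179, -0.0]
wrist_force: [-0.1, 0.3, -0.2]
finger_gap: 0.0855
```

Emit:
apply_moves:
  moves:
    - [[0,0,-1],0,1]
    - [[0,0,-3],0,1]
    - [[0,0,-5],0,1]
    - [[0,0,-7],0,1]
    - [[0,0,-9],0,1]
    - [[-2,-4,-12],0,0.8]
    - [[-4,-8,-14],0,0.6]
    - [[-7,-12,-14],0,0.4]
    - [[-10,-16,-14],0,0.2]
    - [[-10,-16,-14],0,0]

```text
clock: 22.2
tcp_pos: [0.3337, -0.0324, 0.209]
orientation: [-0.0, 0.984, 0.18, 0.0]
wrist_force: [0.4, -1.0, 0.3]
finger_gap: 0.0008
```

```bash
python3 - <<'E'
from ov import *
plan([.490,-.1487,.1],20.6)
x=env.get_state(); print(x['wrist_force'],x['ft_torque'],x['finger_gap'],x['joint_pos'][5])
t=cam('top'); s=cam('scene'); 
crop(s,220,150,320,250,6,'s12.png'); crop(t,325,220,425,310,7,'t12.png')
E
```

```text
shift cm [10.5  16.41 10.9 ] yaw now 20.7 turn 0.1 tcp [ 0.3337 -0.0324  0.209 ] tilt [-0.  0. -1.] t 22.2
[ 0.37359305 -0.95813797  0.25181203] [-0.05552813 -0.06919424 -0.02014383] 0.000761318249442709 0.8710618266131666
```

View pics/s12.png

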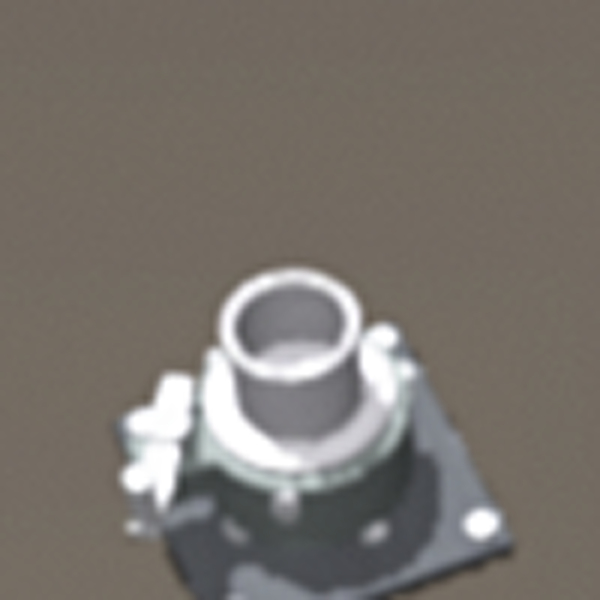

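View pics/t12.png

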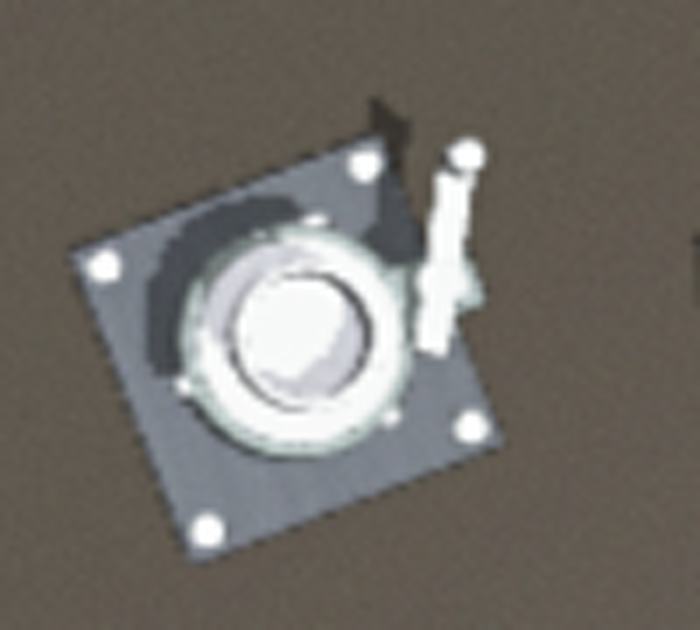

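```bash
cat > lat.py <<'E'
from ov import *
def latch(sp,th,q):
    x=np.array([np.cos(th),np.sin(th)]); y=np.array([-x[1],x[0]]); sp=np.array(sp)
    a0=np.arctan2(42,15); a=a0-q
    d=np.cos(a)*x+np.sin(a)*y; pv=sp+.056*x; pin=pv+.045*d; tip=pv-.026*d
    P=lambda p,z:np.r_[p,z]
    return pv,pin,[np.array([P(tip,.072),P(pin,.072)]),np.array([P(pin,.068),P(pin,.102)]),circ(pin,.006,.102),circ(pv,.006,.072)]
E
python3 - <<'E'
from lat import *
t=cam('top'); s=cam('scene'); S=(.4885,-.1492)
for q in (0,.15):
    pv,pin,L=latch(S,np.radians(-69.4),q); print(q,pv,pin)
    L+= [circ(S,.027,.109),circ(S,.038,.065)]
    draw(t,(340,225,410,285),8,L,f't13_{q}.png'); draw(s,(225,180,295,250),8,L,f's13_{q}.png')
i=np.hstack([cv2.imread('pics/s13_0.png'),]); 
for n in 'ts':
    a=np.hstack([cv2.imread(f'pics/{n}13_0.png'),cv2.imread(f'pics/{n}13_0.15.png')]); cv2.imwrite(f'pics/{n}13.png',cv2.resize(a,None,fx=.7,fy=.7,interpolation=cv2.INTER_AREA))
E
```

```text
0 [ 0.50820313 -0.20161933] [ 0.553197   -0.20087624]
0.15 [ 0.50820313 -0.20161933] [ 0.55280281 -0.20760839]
```

View pics/t13.png

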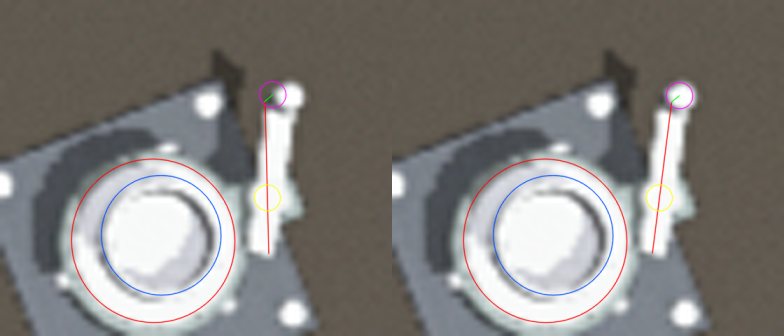

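View pics/s13.png

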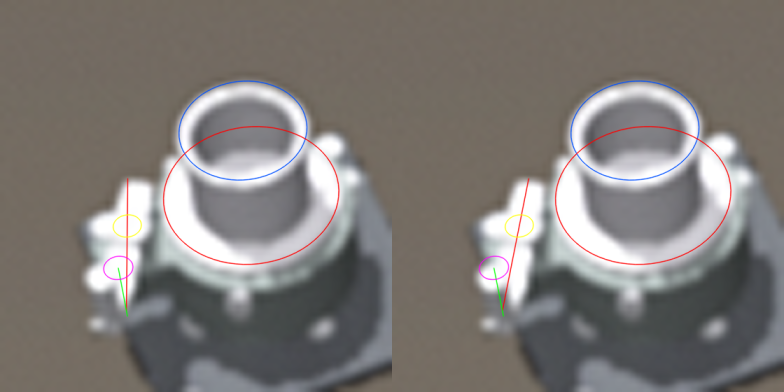

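Both views show the cup seated, with the rim and flange overlays matching the home heights. The latch is at about 0.2 rad. Next is planning the pin push with shut fingers, with the tool yaw following the arc.

```bash
cat >> lat.py <<'E'
S=(.4885,-.1492); TH=np.radians(-69.4); PV=np.array(S)+.056*np.array([np.cos(TH),np.sin(TH)])+[0,-.0005]
def tool(q,off):
    ph=np.arctan2(42,15)-q+TH
    pin=PV+.045*np.array([np.cos(ph),np.sin(ph)]); tg=np.array([np.sin(ph),-np.cos(ph)])
    return pin-tg*off,np.degrees(ph)
E
python3 - <<'E'
from lat import *
for q,o in((.15,.032),(.15,.017),(.7,.017),(1.22,.017)):
    p,y=tool(q,o); print(q,o,np.round(p,4),round(y,1))
p,y=tool(.15,.032); plan([*p,.18],y)
t=cam('top'); print(ray(t,447,283,.06),ray(t,427,260,.008))
E
```

```text
0.15 0.032 [ 0.5571 -0.1764] -7.6
0.15 0.017 [ 0.5551 -0.1913] -7.6
0.7 0.017 [ 0.5538 -0.2174] -39.2
1.22 0.017 [ 0.5402 -0.238 ] -69.0
shift cm [15.54 20.99  2.95] yaw now 20.6 turn 28.3 tcp [ 0.3377 -0.0346  0.209 ] tilt [ 0.002 -0.001 -1.   ] t 22.4
[ 0.44945061 -0.35826341  0.06      ] [ 0.51276795 -0.3167113   0.008     ]
```

Emit:
apply_moves:
  moves:
    - [[2.6,3.5,0],5,0]
    - [[5.2,7,0],10,0]
    - [[7.8,10.5,0],15,0]
    - [[10.4,14,0],20,0]
    - [[13,17.5,0],25,0]
    - [[15.5,21,0],28.3,0]
    - [[15.5,21,1.5],28.3,0]
    - [[15.5,21,3],28.3,0]
    - [[15.5,21,3],28.3,0]
    - [[15.5,21,3],28.3,0]

```text
clock: 23.7
tcp_pos: [0.555, -0.1754, 0.1787]
orientation: [-0.0, 0.998, -0.067, -0.0]
wrist_force: [-0.3, -0.2, 0.4]
finger_gap: 0.0001
```

```bash
python3 - <<'E'
from lat import *
p,y=tool(.15,.032); plan([*p,.081],y)
E
```

```text
shift cm [0.22 0.07 9.77] yaw now -7.6 turn 0.0 tcp [ 0.555  -0.1754  0.1787] tilt [-0.  0. -1.] t 23.7
```

Emit:
apply_moves:
  moves:
    - [[0.2,0.1,1.5],0,0]
    - [[0.2,0.1,3],0,0]
    - [[0.2,0.1,4.5],0,0]
    - [[0.2,0.1,6],0,0]
    - [[0.2,0.1,7.5],0,0]
    - [[0.2,0.1,8.5],0,0]
    - [[0.2,0.1,9.3],0,0]
    - [[0.2,0.1,9.7],0,0]
    - [[0.2,0.1,9.7],0,0]
    - [[0.2,0.1,9.7],0,0]

```text
clock: 24.95
tcp_pos: [0.5577, -0.1773, 0.0819]
orientation: [0.0, 0.998, -0.067, 0.0]
wrist_force: [-0.0, 0.4, 0.7]
finger_gap: -0.0001
```

```bash
python3 - <<'E'
from lat import *
p,y=tool(.15,.032); plan([*p,.081],y)
x=env.get_state(); print(x['wrist_force'])
s=cam('scene'); crop(s,210,140,310,240,6,'s14.png')
s_,R=st()
for q in (.15,.3,.45,.6,.75,.9,1.05,1.15,1.22):
    p,y=tool(q,.017); d=R.T@(np.r_[p,.081]-s_['tcp_pos'])*100; print(q,np.round(d,2),round(-7.6-y,1))
E
```

```text
shift cm [-0.08 -0.08  0.09] yaw now -7.7 turn -0.0 tcp [ 0.5577 -0.1773  0.0819] tilt [ 0.001 -0.    -1.   ] t 24.95
[-0.04279528  0.42385723  0.72215242]
0.15 [-0.08  1.41  0.09] 0.0
0.3 [0.13 2.1  0.09] 8.6
0.45 [0.22 2.82 0.09] 17.2
0.6 [0.22 3.54 0.09] 25.8
0.75 [0.1  4.25 0.09] 34.4
0.9 [-0.12  4.94  0.09] 43.0
1.05 [-0.45  5.58  0.09] 51.6
1.15 [-0.71  5.98  0.09] 57.3
1.22 [-0.92  6.24  0.09] 61.4
```

View pics/s14.png

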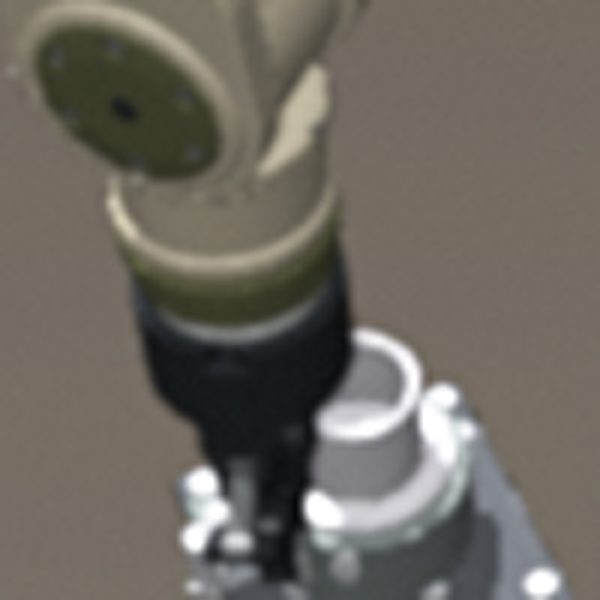

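Emit:
apply_moves:
  moves:
    - [[-0.08,0.7,0],0,0]
    - [[-0.08,1.4,0],0,0]
    - [[0.05,1.75,0],4,0]
    - [[0.13,2.1,0],8.6,0]
    - [[0.2,2.5,0],13,0]
    - [[0.22,2.8,0],17,0]
    - [[0.22,3.2,0],21.5,0]
    - [[0.22,3.5,0],26,0]
    - [[0.16,3.9,0],30,0]
    - [[0.1,4.25,0],34,0]

```text
clock: 26.25
tcp_pos: [0.5525, -0.2195, 0.0813]
orientation: [-0.001, 0.934, -0.357, -0.0]
wrist_force: [-0.6, 2.1, 0.1]
finger_gap: 0.0001
```

```bash
python3 - <<'E'
from lat import *
p,y=tool(.75,.017); plan([*p,.081],y)
x=env.get_state(); print(x['wrist_force'])
s=cam('scene'); crop(s,210,140,310,240,6,'s15.png')
s_,R=st(); y0=np.degrees(np.arctan2(R[1,0],R[0,0]))
for q in (.75,.9,1.05,1.15,1.22,1.3):
    p,y=tool(q,.017); d=R.T@(np.r_[p,.081]-s_['tcp_pos'])*100; print(q,np.round(d,2),round(y0-y,1))
E
```

```text
shift cm [ 0.05 -0.03  0.03] yaw now -41.8 turn 0.2 tcp [ 0.5525 -0.2195  0.0813] tilt [-0.     0.001 -1.   ] t 26.25
[-0.58713583  2.07144856  0.05419702]
0.75 [ 0.02 -0.07  0.03] 0.1
0.9 [0.23 0.62 0.03] 8.7
1.05 [0.32 1.34 0.03] 17.3
1.15 [0.33 1.82 0.03] 23.0
1.22 [0.3  2.16 0.03] 27.0
1.3 [0.24 2.54 0.03] 31.6
```

View pics/s15.png

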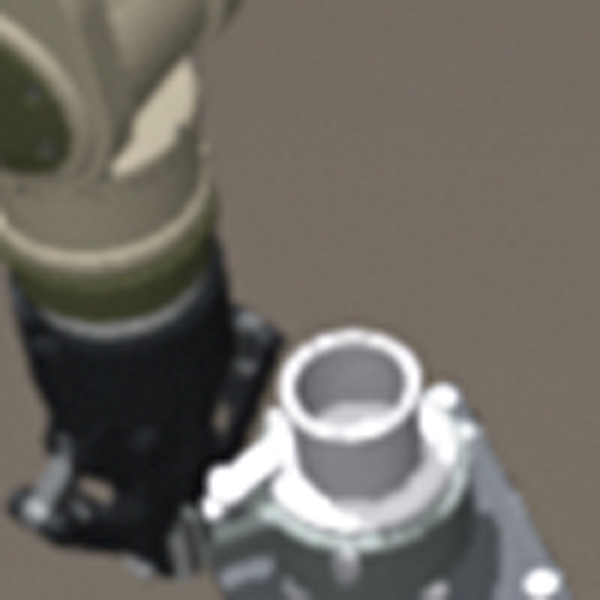

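Emit:
apply_moves:
  moves:
    - [[0.1,0.3,0],4,0]
    - [[0.23,0.6,0],8.7,0]
    - [[0.28,1,0],13,0]
    - [[0.32,1.35,0],17.3,0]
    - [[0.32,1.6,0],20,0]
    - [[0.33,1.8,0],23,0]
    - [[0.32,2,0],25,0]
    - [[0.3,2.1,0],27,0]
    - [[0.3,2.1,0],27,0]
    - [[0.3,2.1,0],27,0]

```text
clock: 27.55
tcp_pos: [0.5419, -0.2369, 0.0814]
orientation: [-0.001, 0.826, -0.564, 0.001]
wrist_force: [4.6, 3.6, -1.8]
finger_gap: 0.0002
```

```bash
python3 - <<'E'
from lat import *
p,y=tool(1.22,.017); plan([*p,.081],y)
x=env.get_state(); print(x['wrist_force'],x['ft_torque'])
s=cam('scene'); crop(s,210,140,310,240,6,'s16.png')
E
```

```text
shift cm [0.04 0.2  0.04] yaw now -68.6 turn 0.3 tcp [ 0.5419 -0.2369  0.0814] tilt [ 0.002  0.001 -1.   ] t 27.55
[ 4.641873    3.63672188 -1.83217493] [ 0.56838968 -0.87583446  0.05831146]
```

View pics/s16.png

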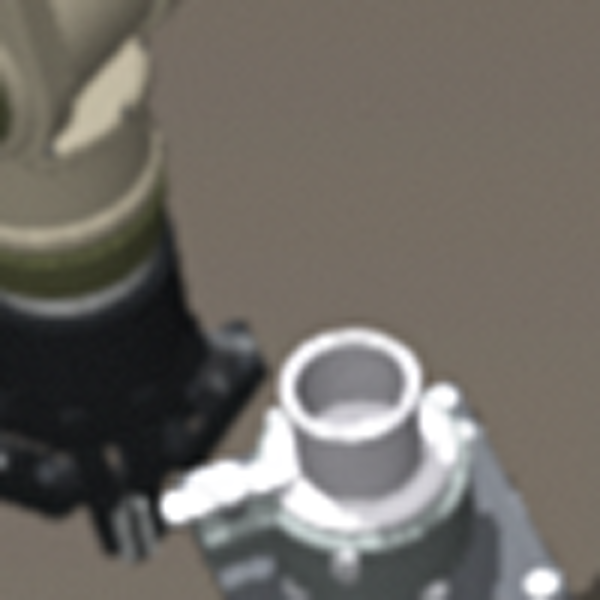

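Emit:
apply_moves:
  moves:
    - [[0,0.05,0],0,0]
    - [[0,0.1,0],0,0]
    - [[0,0.15,0],0,0]
    - [[0,0.2,0],0,0]
    - [[0,0.25,0],0,0]
    - [[0,0.3,0],0,0]
    - [[0,0.3,0],0,0]
    - [[0,0.3,0],0,0]
    - [[0,0.3,0],0,0]
    - [[0,0.3,0],0,0]

```text
clock: 28.85
tcp_pos: [0.5416, -0.237, 0.0816]
orientation: [-0.003, 0.826, -0.563, 0.002]
wrist_force: [10.6, 6.4, -4.8]
finger_gap: 0.0
```

```bash
python3 - <<'E'
from lat import *
p,y=tool(1.22,.017); plan([*p,.081],y)
x=env.get_state(); print(x['wrist_force'],x['ft_torque'])
E
```

```text
shift cm [0.04 0.17 0.06] yaw now -68.6 turn 0.4 tcp [ 0.5416 -0.237   0.0816] tilt [ 0.007  0.003 -1.   ] t 28.85
[10.62192012  6.37017884 -4.81388028] [ 1.29312294 -2.30224482 -0.04106503]
```

The tool no longer moves and the force has doubled, so the latch is on its hard stop. I'll back off, lift and look.

Emit:
apply_moves:
  moves:
    - [[0,-0.5,0],0,0]
    - [[0,-1.5,0],0,0]
    - [[0,-2.5,0],0,0]
    - [[0,-3.5,0],0,0]
    - [[0,-3.5,-2],0,0]
    - [[0,-3.5,-5],0,0]
    - [[0,-3.5,-9],0,0]
    - [[-2,-7,-12],0,0]
    - [[-4,-11,-13],0,0]
    - [[-6,-15,-13],0,0]

```text
clock: 30.1
tcp_pos: [0.6579, -0.1271, 0.2133]
orientation: [-0.0, 0.826, -0.564, 0.002]
wrist_force: [-0.1, -0.8, -0.3]
finger_gap: 0.0002
```

Emit:
apply_moves:
  moves:
    - [[-6,-4,0],0,0]
    - [[-12,-4,0],0,0]
    - [[-18,-4,0],0,0]
    - [[-22,-4,0],0,0]
    - [[-22,-4,0],0,0]
    - [[-22,-4,0],0,0]
    - [[-22,-4,0],0,0]
    - [[-22,-4,0],0,0]
    - [[-22,-4,0],0,0]
    - [[-22,-4,0],0,0]

```text
clock: 31.35
tcp_pos: [0.6134, 0.0912, 0.2113]
orientation: [0.0, 0.826, -0.564, -0.0]
wrist_force: [0.4, 0.4, 0.3]
finger_gap: -0.0002
```

```bash
python3 - <<'E'
from lat import *
x=env.get_state(); print(x['tcp_pos'],x['wrist_force'],x['clock'])
t=cam('top','t17f.png'); s=cam('scene','s17f.png'); 
pv,pin,L=latch(S,TH,1.22); L+=[circ(S,.027,.109),circ(S,.038,.065)]
draw(t,(335,220,425,310),7,L,'t17.png'); draw(s,(215,165,315,265),6,L,'s17.png'); crop(s,215,165,315,265,6,'s17r.png')
E
```

```text
[0.61338677 0.09123153 0.21131175] [0.37723089 0.36823242 0.26335266] 31.35
```

View pics/t17.png

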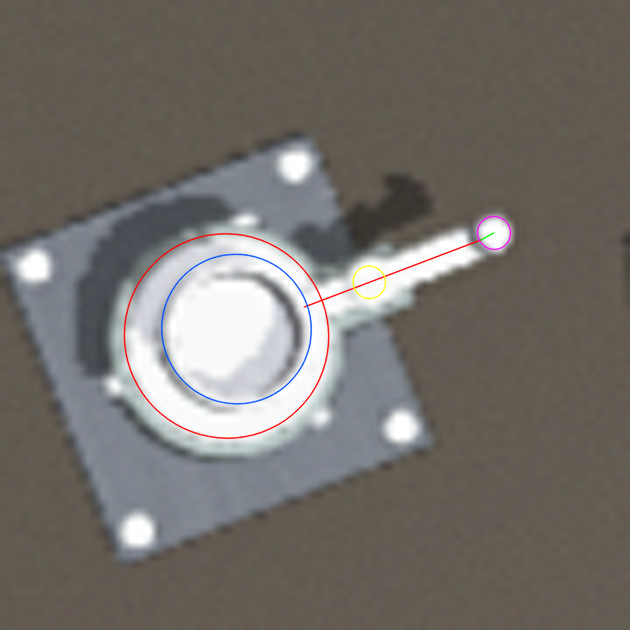

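View pics/s17.png

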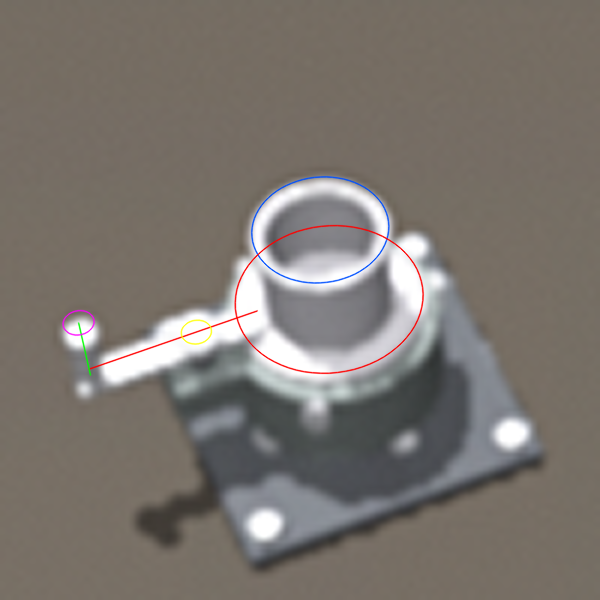

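View pics/t17f.png

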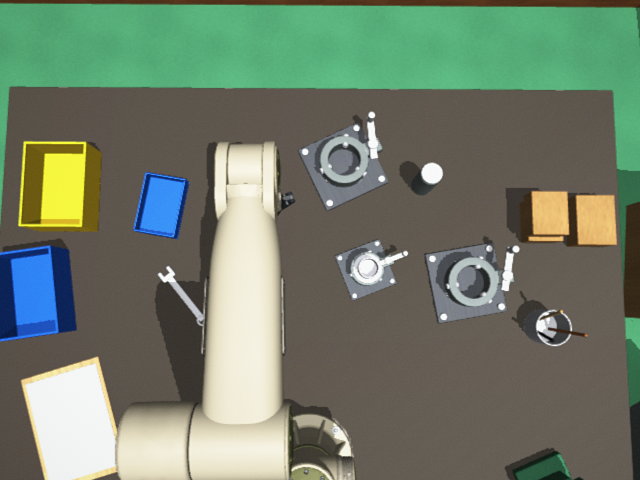

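View pics/s17r.png

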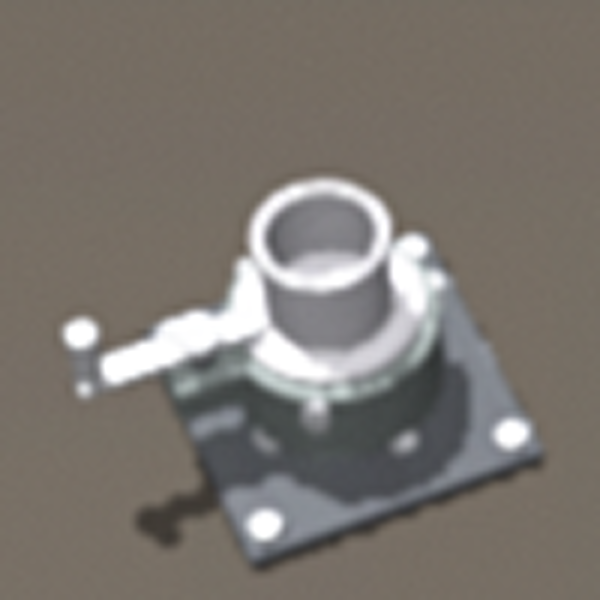

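```bash
python3 -c "
from h import *
print(env.hand_in())"
```

```text
the job is handed in; nothing more can be done
None
```

The cup is in the holder with its flange down and the latch closed over it. I handed the job in at about 31 s of the 72 s allowed; no verdict was reported.

- **Seating:** I twisted the cup about ±50° while pressing. The net push stayed below about 12 N on the way down, with one 17 N check at the end. That is about 5 mm on the springs by calculation; the limit is 7 mm. At the end the force rose at about the spring rate, which I took as the flange sitting on the holder's top.
- **Latch:** It stood about 0.2 rad off fully open at the start. I pushed its pin round with shut fingers until the tool stopped moving and the force doubled, which I took as the closed stop.
- **Last look:**
  - The latch pin sits where the closed position (1.22 rad) predicts in both cameras, and the nose is over the flange.
  - The cup is upright and centred within the 2–3 mm the two cameras disagree by.
  - The arm stands clear, with no force on the wrist.
  - The spray can, tray and spanner are where they were. The tin was hidden under the raised arm in the final top view; I never went down near it.

One check disagreed slightly. While pressing, the tool height gave about 35 mm of depth instead of 36. I took this as grip and spring uncertainty. I did not measure the final flange gap directly beyond the nose passing over the flange, which shows it is under 3 mm.

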